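Find the bowed slide-dryer plate with a straightedge

ROBOT

A 6-joint arm with a two-finger parallel gripper is mounted at the origin on the work surface. World frame = base frame: x ahead of the robot, y to its left, z up, the work surface at z = 0. Lengths are in m, angles in rad, forces in N, time in s.
With the tool pointing down it reaches from about 0.35 to 0.775 m from the base axis. Payload 7.3 kg.
Tool frame: the origin (TCP) lies at the centre of the arm's flange, where the gripper is bolted on; the fingertips stand 178 mm ahead of it and the grasp point (between the pads) lies 159 mm ahead of it; z points along the fingers, y is the line along which they close (so a half turn about z gives the same grasp; the last joint's range is limited). The gripper opens to 92 mm and grips with 3 to 60 N. Pads are 19 mm wide; open, the fingers measure 130 mm over their backs; the gripper's body (75 mm by 190 mm) begins 47 mm behind the grasp point.
Start: joints at [-0.146, 0.342, 1.524, -0, 1.275, -0.146], TCP at [0.525, 0, 0.405] pointing down, gripper open.
Joint ranges: [-2.53, 2.53], [-0.77, 2.02], [0.04, 2.7], [-1, 4.14], [0.28, 2.66], [-3.11, 3.11]. Speed limits (rad/s): [2.57, 2.57, 3.14, 3.14, 3.14, 3.14].

INTERFACE

Orientations are given as [roll, pitch, yaw] about the fixed x, y, z axes, in that order (R = Rz(yaw) Ry(pitch) Rx(roll)).
In Python, from cell import telemetry, vision, ticket gives the robot as it stands.
- The arm moves only by the shell command python3 -m crank 'ROWS' [FORCE]. ROWS is JSON, a list of rows, each a list of 5 numbers: the gripper command: -1 is shut, 1 is fully open, values between are in proportion, then the shift along the tool's x, y, z in mm, then the turn about the tool's z in rad. In form: [[fingers, dx, dy, dz, roll], ...]. A call has 1 to 12 rows; each row is the pose to reach, as a shift and turn from the pose commanded when the call began, along the tool's axes at that moment; what a row does not reach only later rows make up. A row lasts 1/12 s, in which the tool goes at most 41.7 mm and 7.16 degrees, less where a joint would pass 70% of its speed; a pose out of reach is approached as far as the arm can. A call with a gripper value outside its range is refused whole. The fingers move at their own pace and stop on an object; FORCE is the grip in N (left out, the last holds). Time passes only in rows, so rows that repeat a pose let the fingers close. It gives the time, the measured TCP pose, the force, the opening and the grip force at its end, in the units of the state.
- telemetry.observe(): the state, without advancing time (a new reading comes with each control period).
- vision.read_camera(name): name is "scene" or "side" or "wrist"; returns (picture, depth): 384x512x3 uint8, red, green, blue; 384x512 float32, m along the optical axis (not along the pixel's ray), 0 where there is no reading.
- vision.get_calibration(name): a dict with "camera_matrix" (3x3 intrinsics, pixels), "rvec" (rotation vector, rad) and "tvec" (3), from world to camera coordinates, as OpenCV has them. Camera axes: x right, y down, z forward; pixel columns grow to the right and rows downward; lengths in m; the calibration is good to about 2 mm. A picture is of the moment at which its call begins: read the wrist's pose just before it. get_calibration takes no time and is no camera call; for the wrist camera it gives the pose at the moment of the call.
- ticket.hand_in(): hands the job in; it is judged then, once.
The state is a dict: "time": time; "qpos": joint angles; "qvel": joint speeds; "joint_efforts": joint torques, N m; "tool_pos": TCP position; "tool_rot": TCP orientation; "contact_force": force on the tool from outside, world axes, zero at the start; "torque": the same for the moment, N m; "opening": finger opening in m; "grip_force": force on a finger pad.
Only numpy, scipy, OpenCV 4.12 (cv2) and the standard library are available. Lean on these libraries where they do the work, as an engineer would, in place of code of your own. Each camera call takes 0.05 s, during which the arm holds its last target. There are 200 camera calls.

TASK

One of the two aluminium plates on the slide dryer has bowed upward in the middle. Lay the straightedge lengthwise along the middle of either plate and let go, press down with about 10 N on its front end and then on its rear end to feel whether it rocks, then put the straightedge back on the bench where it was. Lay the bowed plate gently flat in the steel tray and leave the good one on the dryer.

Things in the scene. Friction and masses are not known exactly. Their poses are not given: they have to be found in the camera images.
- dryer: Slide dryer, fixed: low white unit 250 x 250 mm, casing top 58 mm above the bench, control panel (dial, display, switch) at its front, -x, facing the robot; +x is its rear, y its left, z up. Two dark heater beds, 190 (x) x 50 mm, top 66 mm above the bench, carry one loose aluminium plate each (see bed_left, bed_right). Origin: at bench level, 5 mm behind the casing's centre.
- bed_left (a point): Centre of the left (+y) heater bed's upper face, under the middle of the plate lying there; axes as the dryer's. Each plate: 180 (x) x 60 (y) mm, 7 to 10 mm thick, 0.2 to 0.3 kg, overhanging the bed 5 mm on both long sides. The middle of the upper face is 10 mm above the bed on both, but one plate is flat and the other arches along its length, its ends 3 mm lower than its middle. Which is which varies; plates have no readings.
- bed_right (a point): The same for the right (-y) heater bed, 120 mm from the left one. Beds lie 66 mm above the bench, centred 15 mm behind the dryer's origin.
- straightedge: Loose steel I-section straightedge, 170 long (x) x 24 wide (y) x 24 mm high, 0.34 kg, lying on the bench to one side of the dryer; either end may be the front one. Origin: middle of its underside. Laid on either plate it rests level. Pressed with 10 N near an end it stays put on the flat plate; on the arched one that end sinks 1 to 2 mm and the other rises 3 to 4 mm; freed, it levels again.
- tray: Fixed shallow stainless tray for repairs, 250 long (its x) x 156 wide (its y) x 24 mm high, walls and floor 3 mm thick, open on top, on the other side of the dryer from the straightedge. Origin: middle of its underside, z up.
- tube_rack: White foam rack with 15 dark-capped blood tubes, 123 x 77 x 106 mm high, loose, at the back of the bench. Leave alone. Origin: middle of its underside.
- spray_bottle: White bottle, 60 mm diameter, 150 mm high, loose, at the back of the bench. Leave alone. Origin: middle of its underside.

How it is judged:
On the way, in this order (a step that is already met when the one before it is completed fails the run):
1. the straightedge lies lengthwise along the middle of one plate (within 25 mm and 0.2 rad), let go and still (((horizontal distance between straightedge and bed_left below 0.025 m and angle between the x axis of straightedge and the x axis of dryer, either way round below 0.2 rad and z of straightedge in the frame of bed_left between 0.006 and 0.018 m) or (horizontal distance between straightedge and bed_right below 0.025 m and angle between the x axis of straightedge and the x axis of dryer, either way round below 0.2 rad and z of straightedge in the frame of bed_right between 0.006 and 0.018 m)) and contact force between the fingers and straightedge below 0.2 N and linear speed of straightedge below 0.02 m/s), for 0.2 s.
2. the fingers press on its front end, 40 mm or more in front of the middle, with over 4 N (the dryer bears over 13 N with the 7 to 9 N of plates and straightedge) (((horizontal distance between straightedge and bed_left below 0.025 m and angle between the x axis of straightedge and the x axis of dryer, either way round below 0.2 rad and z of straightedge in the frame of bed_left between 0.006 and 0.018 m) or (horizontal distance between straightedge and bed_right below 0.025 m and angle between the x axis of straightedge and the x axis of dryer, either way round below 0.2 rad and z of straightedge in the frame of bed_right between 0.006 and 0.018 m)) and contact force between the fingers and straightedge above 4 N and contact force between dryer and anything else above 13 N and x of the grasp point in the frame of bed_left below -0.04 m), for 0.1 s.
3. the fingers press on its rear end, 40 mm or more behind the middle, with over 4 N (the dryer bears over 13 N with the 7 to 9 N of plates and straightedge) (((horizontal distance between straightedge and bed_left below 0.025 m and angle between the x axis of straightedge and the x axis of dryer, either way round below 0.2 rad and z of straightedge in the frame of bed_left between 0.006 and 0.018 m) or (horizontal distance between straightedge and bed_right below 0.025 m and angle between the x axis of straightedge and the x axis of dryer, either way round below 0.2 rad and z of straightedge in the frame of bed_right between 0.006 and 0.018 m)) and contact force between the fingers and straightedge above 4 N and contact force between dryer and anything else above 13 N and x of the grasp point in the frame of bed_left above 0.04 m), for 0.1 s.
At the end, for the whole second after the job is handed in: The bowed plate lies flat inside the tray on its floor; the flat plate is within 25 mm of where it lay on the dryer; the straightedge stands upright on the bench within 60 mm of where it lay at the start; everything is released and still (x of bowed_plate_c6 in the frame of tray between -0.04 and 0.04 m and y of bowed_plate_c6 in the frame of tray between -0.05 and 0.05 m and z of bowed_plate_c6 in the frame of tray below 0.016 m and angle between bowed_plate_c6's own z axis and vertical below 0.06 rad and distance of flat_plate_c6 from where it was at the start of the episode below 0.025 m and distance of straightedge from where it was at the start of the episode below 0.06 m and height (world z) of straightedge below 0.005 m and angle between straightedge's own z axis and vertical below 0.1 rad and linear speed of straightedge below 0.02 m/s); the robot touches nothing.
It fails at once if the dryer, with plates and straightedge (9 N), bears over 80 N: pressed far too hard (contact force between dryer and anything else above 80 N).
It fails at once if the plate is dropped or slammed into the tray (over 60 N on the tray) (contact force between tray and anything else above 60 N).
It fails at once if the tube rack or the bottle is shifted by over 40 mm or tipped (distance of any of tube_rack, spray_bottle from where it was at the start of the episode above 0.04 m or angle between any of tube_rack, spray_bottle's own z axis and vertical above 0.3 rad).
It also fails if it takes over 72 s, if anything falls off the work surface, if the arm or the gripper's body presses on something with over 40 N, if the wrist force passes 120 N, or if a joint passes its speed limit or range.

## Working session

There is one attempt and no reset: what is moved stays moved. The work goes in short steps, Python scripts to look and compute and a shell command to move; the robot and the scene stay as the last step left them, time stands still between calls to the robot, and variables do not carry over. Pictures are saved under pics/ and viewed, at most 10 in all, crops included, and the job is handed in when it is done.

```bash
mkdir -p pics; cat > h.py <<'E'
import numpy as np, cv2
from cell import telemetry, vision, ticket
def snap(n,f):
    p,d=vision.read_camera(n); c=vision.get_calibration(n)
    cv2.imwrite(f'pics/{f}.png',p[:,:,::-1]); np.savez(f'pics/{f}.npz',p=p,d=d,K=c['camera_matrix'],r=c['rvec'],t=c['tvec'])
def cloud(f):
    z=np.load(f'pics/{f}.npz'); K=z['K'];d=z['d'];R=cv2.Rodrigues(z['r'].astype(float))[0]
    v,u=np.mgrid[:d.shape[0],:d.shape[1]]
    c=np.stack([(u-K[0,2])/K[0,0]*d,(v-K[1,2])/K[1,1]*d,d],-1)-z['t'].reshape(3)
    w=c@R; w[d==0]=np.nan; return w
E
python3 - <<'E'
from h import *
print(telemetry.observe())
snap('scene','s0');snap('side','d0')
a=cv2.imread('pics/s0.png');b=cv2.imread('pics/d0.png')
cv2.imwrite('pics/both0.png',cv2.resize(np.vstack([a,b]),(450,600)) if 0 else cv2.resize(np.hstack([a,b]),(800,300)))
E
```

```text
{'time': 0.0, 'qpos': array([-1.46032303e-01,  3.42729203e-01,  1.52500104e+00,  2.07403389e-05,
        1.27540853e+00, -1.45938324e-01]), 'qvel': array([-3.36144571e-05, -1.73381494e-03, -1.37833846e-03, -6.49326828e-04,
        9.40993520e-04,  2.88891103e-04]), 'joint_efforts': array([ 7.61924657e-04, -4.31245601e+01, -2.44219762e+01,  7.17750052e-02,
        5.59406646e-02, -1.04314388e-04]), 'tool_pos': array([5.24869518e-01, 2.72999609e-05, 4.04046969e-01]), 'tool_rot': array([-3.14006586e+00, -2.44458935e-04,  1.57069611e+00]), 'contact_force': array([-0.21009561,  0.51888475,  0.84075857]), 'torque': array([-0.01857904,  0.027012  ,  0.00264014]), 'grip_force': 0.0, 'opening': 0.09191202493458539}
```

View pics/s0.png

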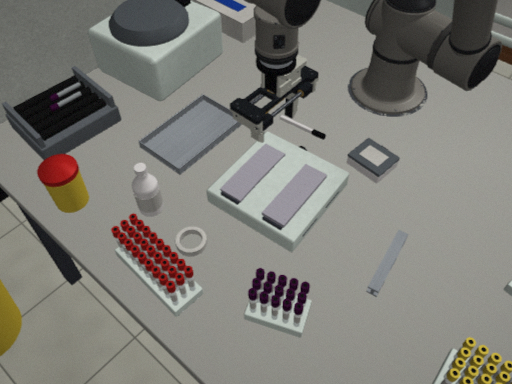

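The scene camera looks back at the robot. The plates are at about (253,173) and (295,195), the straightedge at (388,263), the tray at (192,132), the rack at (280,300) and the bottle at (147,190).

```bash
cat > m.py <<'E'
from h import *
w=cloud('s0')
for n,u,v in [('plateA',253,173),('plateB',295,195),('SE',388,263),('tray',185,135),('rack',280,285),('bottle',140,170)]: print(n,w[v,u].round(4))
def rect(mask,n):
    m=cv2.morphologyEx(mask.astype(np.uint8),cv2.MORPH_OPEN,np.ones((2,2),np.uint8))
    k,l,s,c=cv2.connectedComponentsWithStats(m)
    for i in range(1,k):
        if s[i,4]>60:
            p=w[l==i]; r=cv2.minAreaRect((p[:,:2]*1000).astype(np.float32)); print(n,s[i],'rect',np.round(r[0],1),np.round(r[1],1),round(r[2],2),'z',np.nanmedian(p[:,2]).round(4))
z=w[...,2]; X=w[...,0];Y=w[...,1]
reg=(X>.2)&(X<.9)&(abs(Y)<.5)
rect(reg&(z>.069)&(z<.085),'plates')
rect(reg&(z>.050)&(z<.062),'casing')
rect(reg&(z>.017)&(z<.03),'SE/tray')
E
python3 m.py
```

```text
plateA [ 0.5551 -0.0353  0.078 ]
plateB [0.5408 0.0811 0.0776]
SE [0.5171 0.3265 0.0203]
tray [ 0.5302 -0.3113  0.0053]
rack [0.751  0.2116 0.1063]
bottle [ 0.7577 -0.1883  0.1481]
plates [146  38  78  51 350] rect [ 311.4 -490.9] [377.7  66.8] 9.07 z 0.0718
plates [ 222  145   64   57 1527] rect [545.6 -38.9] [186.   54.3] 6.61 z 0.0757
plates [ 263  166   65   62 1725] rect [531.   77.4] [192.8  56. ] 6.95 z 0.0767
plates [ 60 180  24  18 116] rect [ 863.2 -326.4] [69.9 21.5] 9.65 z 0.0728
plates [135 188  26  14 114] rect [ 733.1 -188.7] [94.4 37.9] 24.71 z 0.0725
casing [147  51  68  44 217] rect [ 374.3 -463.5] [ 48.3 255.4] 85.43 z 0.0509
casing [ 208  133  143  111 4823] rect [502.3  19.7] [292.  241.3] 6.0 z 0.0586
casing [ 67 185  19  17  69] rect [ 859.1 -325.5] [61.3 16.8] 14.57 z 0.0507
casing [139 196  23  11  75] rect [ 761.9 -171.5] [18.3 53.8] 68.8 z 0.051
SE/tray [174  96  42  23 122] rect [ 442.7 -373.4] [ 46.6 127.7] 68.53 z 0.0178
SE/tray [ 91 116  31  19 107] rect [ 649.5 -495.8] [108.5  19.3] 5.35 z 0.0179
SE/tray [140 119  33  26 108] rect [ 578.4 -373. ] [127.
[... 168 characters left out ...]
1.82 z 0.0213
SE/tray [349 158  34  23 113] rect [324.  133.6] [22.6 95.9] 5.58 z 0.0216
SE/tray [ 67 193  22  18  84] rect [ 864.4 -327.4] [65.8 22. ] 5.39 z 0.0177
SE/tray [219 206  77  47 229] rect [639.4  46.3] [ 19.3 211.8] 8.05 z 0.0222
SE/tray [177 228  31  27 307] rect [762.5 -40.1] [64.9 67.9] 31.11 z 0.0192
SE/tray [369 231  41  63 769] rect [502.6 324.6] [188.2  23.3] 9.47 z 0.0244
SE/tray [116 248  30  32 211] rect [893.9 -89.8] [105.8  12.2] 88.18 z 0.027
SE/tray [147 278  27  27 116] rect [896.4   8.4] [87.5 10.9] 87.27 z 0.0276
SE/tray [176 283  28  30 317] rect [862.  53.] [33.5 74.4] 87.96 z 0.0263
SE/tray [246 301  67  35 779] rect [754.9 215.7] [ 85.9 120.8] 23.86 z 0.0263
```

View pics/d0.png

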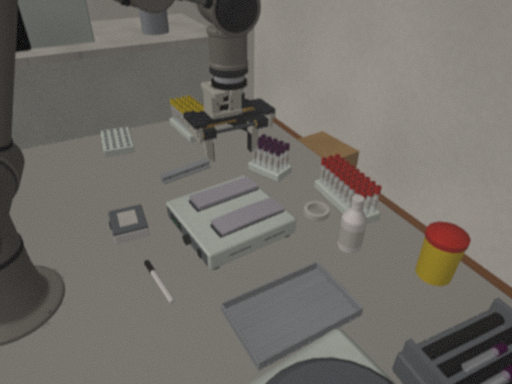

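```bash
python3 -m crank '[[1,325,-22,0,1.41],[1,325,-22,0,1.41],[1,325,-22,0,1.41],[1,325,-22,0,1.41],[1,325,-22,0,1.41],[1,325,-22,0,1.41],[1,325,-22,0,1.41],[1,325,-22,0,1.41],[1,325,-22,0,1.41],[1,325,-22,0,1.41],[1,325,-22,0,1.41],[1,325,-22,0,1.41]]' 20; python3 - <<'E'
from h import *
print(telemetry.observe()['tool_pos'],telemetry.observe()['tool_rot'])
snap('wrist','w1'); snap('scene','s1')
E
```

```text
time: 1.1
tool_pos: [0.5027, 0.3258, 0.4039]
tool_rot: [3.141, 0.001, 0.156]
contact_force: [0.0, -0.6, -0.4]
opening: 0.0917
grip_force: 0.0
[0.50265943 0.32581764 0.40394612] [3.14108787e+00 1.27738049e-03 1.56119784e-01]
```

View pics/w1.png

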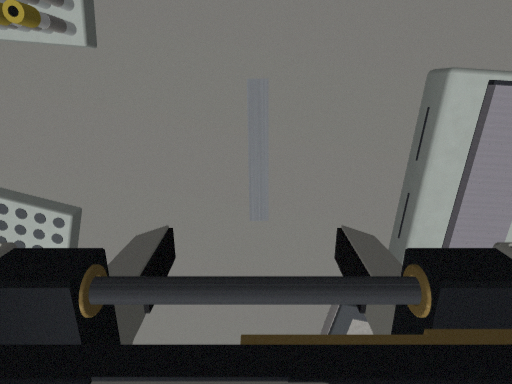

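Straightedge seen in the wrist view from (258,79) to (259,220).

```bash
cat >> h.py <<'E'
def pix(f,u,v,zz):
    z=np.load(f'pics/{f}.npz'); R=cv2.Rodrigues(z['r'].astype(float))[0]
    d=R.T@np.linalg.inv(z['K'])@np.array([u,v,1.]); c=-R.T@z['t'].reshape(3)
    return c+d*(zz-c[2])/d[2]
E
sed -i "s/cloud('s0')/cloud('s1')/" m.py; python3 m.py | grep -v casing; python3 - <<'E'
from h import *
w=cloud('w1')
for u,v in [(258,79),(259,220),(258,150),(249,150),(268,150)]: print(pix('w1',u,v,.024).round(4), w[v,u].round(4))
# tray floor
s=cloud('s1');z=s[...,2];m=(s[...,0]>.35)&(s[...,0]<.75)&(s[...,1]<-.15)&(s[...,1]>-.5)&(z>.0085)&(z<.03)
p=s[m]; r=cv2.minAreaRect((p[:,:2]*1000).astype(np.float32));print('tray',len(p),r)
p=s[(abs(z-.058)<.004)&(s[...,0]>.35)&(s[...,0]<.72)&(abs(s[...,1]-.02)<.2)];print('casing',cv2.minAreaRect((p[:,:2]*1000).astype(np.float32)))
E
```

```text
plateA [ 0.5535 -0.0368  0.0755]
plateB [0.5392 0.08   0.0751]
SE [0.5187 0.3269 0.0229]
tray [ 0.53   -0.3115  0.0051]
rack [0.7508 0.2114 0.1057]
bottle [ 0.7601 -0.1838  0.1536]
plates [146  38  77  51 347] rect [ 351.4 -466.4] [ 43.8 297.7] 87.81 z 0.0719
plates [ 222  145   64   58 1519] rect [544.1 -41.9] [187.   56.8] 6.61 z 0.0756
plates [ 263  166   65   63 1716] rect [532.3  79.6] [189.4  57.6] 6.02 z 0.0766
plates [ 60 179  24  19 118] rect [ 843.6 -348.3] [114.2  37.8] 38.18 z 0.0722
plates [136 187  25  15 113] rect [ 734.  -189.9] [97.3 41.7] 21.71 z 0.0725
SE/tray [140  97  63  49 194] rect [ 517.8 -369.6] [243.4   6.8] 4.5 z 0.0173
SE/tray [ 91 115  31  21 117] rect [ 647.9 -495.9] [115.9  25.4] 8.06 z 0.0182
SE/tray [205 126  30  26  89] rect [ 482.4 -221.7] [120.7   6.3] 1.83 z 0.0167
SE/tray [145 146  59  25 170] rect [ 622.6 -265.2] [ 75.5 157.6] 35.05 z 0.0193
SE/tray [349 159  33  22 108] rect [412.7 199.8] [282.9  81.8] 34.86 z 0.0221
SE/tray [ 67 192  22  19  91] rect [ 861.  -330.5] [71.  24.4] 12.07 z 0.0179
SE/tray [209 200  83  51 246] rect [640.9  28.3] [
[... 234 characters left out ...]
  23. ] 9.62 z 0.0245
SE/tray [116 248  58  57 343] rect [894.5 -46.4] [195.9  11.2] 87.54 z 0.027
SE/tray [175 283  29  30 310] rect [860.8  53.5] [33.1 74.6] 84.12 z 0.0259
SE/tray [246 300  67  36 790] rect [753.5 214.9] [ 89.  119.5] 23.02 z 0.0261
[0.5942 0.3356 0.024 ] [0.5942 0.3356 0.0248]
[0.4275 0.3089 0.024 ] [0.4285 0.3091 0.0262]
[0.5162 0.3237 0.024 ] [0.5165 0.3238 0.0258]
[0.5146 0.3342 0.024 ] [0.5149 0.3342 0.0256]
[0.5179 0.3121 0.024 ] [0.518  0.3121 0.0243]
tray 1499 ((550.2488403320312, -330.9466552734375), (338.0628662109375, 398.838134765625), 89.9582748413086)
casing ((522.1414794921875, 16.946006774902344), (252.4911346435547, 250.6395721435547), 5.0608696937561035)
```

```bash
python3 -c "
import cv2
a=cv2.imread('pics/s1.png')[80:250,120:360]
cv2.imwrite('pics/c1.png',cv2.resize(a,None,fx=3.3,fy=3.3,interpolation=2))"
```

```text
(no output)
```

View pics/c1.png

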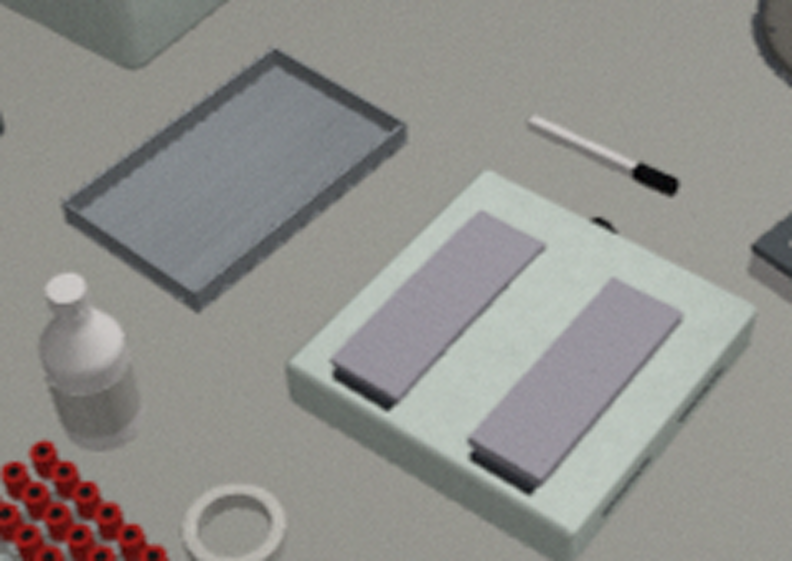

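The crop shows the tray rim corners at about (275,51),(404,126),(198,300),(66,207). The right plate's corners are at (483,211),(545,246),(393,401),(332,361), and the left's at (614,279),(681,317),(541,485),(470,442).

```bash
python3 - <<'E'
from h import *
for n,c,z in [('tray',[(275,51),(404,126),(198,292),(66,207)],.024),('R',[(483,211),(545,246),(393,401),(332,361)],.075),('L',[(614,279),(681,317),(541,485),(470,442)],.075)]:
    p=np.array([pix('s1',120+(u+.5)/3.3-.5,80+(v+.5)/3.3-.5,z)[:2] for u,v in c])*1000
    e1=(p[3]+p[2]-p[0]-p[1])/2; e2=(p[1]+p[2]-p[0]-p[3])/2
    print(n,p.mean(0).round(1),'len',np.linalg.norm(e1).round(1),np.linalg.norm(e2).round(1),'yaw',np.degrees(np.arctan2(e1[1],e1[0])).round(1),np.degrees(np.arctan2(-e2[0],e2[1])).round(1))
    print(p.round(0).tolist())
w=cloud('s1')  # bow test: height along the plates
for n,c in [('R',(545,-40)),('L',(531,78.5))]:
    a=np.radians(6.8);q=(w[...,:2]*1000-c)@np.array([[np.cos(a),-np.sin(a)],[np.sin(a),np.cos(a)]])
    m=(abs(q[...,1])<22)&(abs(q[...,0])<86)&(w[...,2]>.068)&(w[...,2]<.085)
    print(n,[round(1000*np.mean(w[...,2][m&(abs(q[...,0]-x)<10)]),2) for x in (-76,-50,-25,0,25,50,76)], np.polyfit((q[...,0][m]/90),w[...,2][m]*1000,2).round(2))
E
```

```text
tray [ 514.6 -296.8] len 243.9 150.0 yaw 1.8 2.4
[[395.0, -376.0], [391.0, -225.0], [632.0, -219.0], [641.0, -367.0]]
R [548.3 -40.7] len 181.6 57.6 yaw 4.7 2.8
[[459.0, -78.0], [456.0, -19.0], [638.0, -5.0], [640.0, -61.0]]
L [536.7  78.3] len 180.3 58.7 yaw 5.7 3.7
[[448.0, 40.0], [446.0, 99.0], [624.0, 117.0], [629.0, 58.0]]
R [np.float64(74.86), np.float64(75.96), np.float64(76.73), np.float64(76.77), np.float64(76.44), np.float64(76.01), np.float64(74.66)] [-2.890e+00 -5.000e-02  7.688e+01]
L [np.float64(76.97), np.float64(76.76), np.float64(76.59), np.float64(76.78), np.float64(76.83), np.float64(76.89), np.float64(77.14)] [ 0.36  0.13 76.77]
```

Depth along the plates shows the right one is arched (-2.9 mm at the ends) and the left one flat. I'll test on the left plate. First, grasp the straightedge.

```bash
python3 -m crank '[[1,8,5,40,0],[1,8,5,80,0],[1,8,5,120,0],[1,8,5,160,0],[1,8,5,190,0],[1,8,5,210,0],[1,8,5,219,0],[1,8,5,219,0],[-1,8,5,219,0],[-1,8,5,219,0],[-1,8,5,219,0],[-1,8,5,219,0]]' 20; python3 -m crank '[[-1,0,0,0,0],[-1,0,0,0,0],[-1,0,0,0,0]]'
```

```text
time: 2.2
tool_pos: [0.5121, 0.3216, 0.1873]
tool_rot: [-3.141, -0.003, 0.161]
contact_force: [-0.4, -0.5, 0.2]
opening: 0.0699
grip_force: 0.0
time: 2.45
tool_pos: [0.5118, 0.3214, 0.1861]
tool_rot: [-3.141, -0.001, 0.161]
contact_force: [-0.4, -0.2, 0.3]
opening: 0.0498
grip_force: 0.0
```

```bash
python3 -m crank '[[-1,0,0,0,0],[-1,0,0,0,0],[-1,0,0,0,0],[-1,0,0,0,0],[-1,0,0,0,0],[-1,0,0,0,0]]'; python3 -m crank '[[-1,0,0,-30,0],[-1,0,0,-70,0],[-1,0,0,-110,0],[-1,0,0,-120,0],[-1,0,0,-120,0]]'
```

```text
time: 2.95
tool_pos: [0.5117, 0.3215, 0.1857]
tool_rot: [-3.141, -0.0, 0.161]
contact_force: [-0.2, 0.7, 0.0]
opening: 0.0236
grip_force: 20.0
time: 3.37
tool_pos: [0.5123, 0.3216, 0.3093]
tool_rot: [-3.14, -0.007, 0.161]
contact_force: [0.5, 0.9, -4.1]
opening: 0.0234
grip_force: 20.0
```

```bash
python3 -m crank '[[-1,-2,35,0,0.06],[-1,-4,75,0,0.06],[-1,-7,115,0,0.06],[-1,-10,155,0,0.06],[-1,-12,195,0,0.06],[-1,-15,230,0,0.06],[-1,-15,243,0,0.06],[-1,-15,243,20,0.06],[-1,-15,243,35,0.06],[-1,-15,243,40,0.06],[-1,-15,243,40,0.06],[-1,-15,243,40,0.06]]'; python3 - <<'E'
from h import *
snap('wrist','w2')
E
```

```text
time: 4.37
tool_pos: [0.5357, 0.0795, 0.265]
tool_rot: [-3.141, 0.002, 0.101]
contact_force: [-0.9, 0.8, -2.4]
opening: 0.0234
grip_force: 20.0
```

View pics/w2.png

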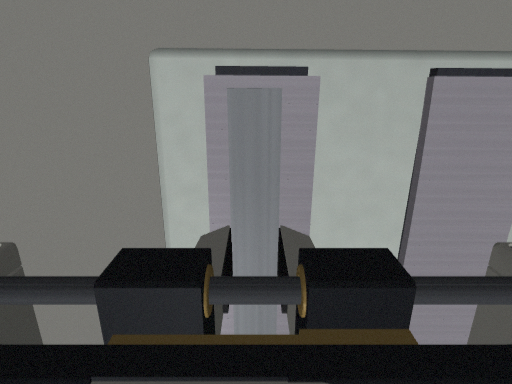

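The straightedge (columns 229–281) sits centred over the left plate (206–318), parallel to it. Lowering to contact.

```bash
python3 -m crank '[[-1,0,0,1,0],[-1,0,0,2,0],[-1,0,0,2.5,0],[-1,0,0,2.5,0]]';python3 -m crank '[[-1,0,0,1,0],[-1,0,0,1,0]]'; python3 -m crank '[[-1,0,0,1,0],[-1,0,0,1,0]]'
```

```text
time: 4.75
tool_pos: [0.5358, 0.0792, 0.2634]
tool_rot: [3.142, -0.0, 0.101]
contact_force: [-0.4, 0.5, -3.0]
opening: 0.0236
grip_force: 20.0
time: 4.92
tool_pos: [0.5358, 0.0791, 0.2622]
tool_rot: [3.142, -0.0, 0.101]
contact_force: [-0.2, 0.4, -4.0]
opening: 0.0237
grip_force: 20.0
time: 5.08
tool_pos: [0.5358, 0.0791, 0.2616]
tool_rot: [3.142, -0.001, 0.101]
contact_force: [-0.5, -0.3, 0.1]
opening: 0.0234
grip_force: 20.0
```

```bash
python3 -m crank '[[0.5,0,0,0,0],[0.5,0,0,0,0],[0.5,0,0,0,0],[0.5,0,0,0,0],[0.5,0,0,0,0],[0.5,0,0,-15,0],[0.5,0,0,-35,0],[-1,0,0,-45,0],[-1,-35,0,-45,0],[-1,-65,0,-45,0],[-1,-65,0,-45,0],[-1,-65,0,-45,0]]';python3 -m crank '[[-1,0,0,10,0],[-1,0,0,18,0],[-1,0,0,20,0],[-1,0,0,20,0],[-1,0,0,20,0],[-1,0,0,20,0]]'
```

```text
time: 6.08
tool_pos: [0.4702, 0.0726, 0.3065]
tool_rot: [3.142, -0.0, 0.101]
contact_force: [0.8, -0.2, -0.1]
opening: 0.0405
grip_force: 0.0
time: 6.58
tool_pos: [0.4715, 0.0726, 0.2864]
tool_rot: [3.142, -0.0, 0.101]
contact_force: [-0.6, -0.2, -0.3]
opening: 0.002
grip_force: 0.0
```

```bash
python3 -m crank '[[-1,0,0,4,0],[-1,0,0,7,0],[-1,0,0,7,0],[-1,0,0,7,0]]'; python3 -m crank '[[-1,0,0,1,0],[-1,0,0,1,0],[-1,0,0,1,0]]';  python3 -m crank '[[-1,0,0,1,0],[-1,0,0,1,0],[-1,0,0,1,0]]'
```

```text
time: 6.92
tool_pos: [0.4711, 0.0726, 0.279]
tool_rot: [-3.142, 0.0, 0.101]
contact_force: [0.4, 0.6, 0.2]
opening: 0.0008
grip_force: 0.0
time: 7.17
tool_pos: [0.4712, 0.0725, 0.2783]
tool_rot: [3.142, -0.0, 0.101]
contact_force: [0.3, 0.4, 0.6]
opening: 0.0004
grip_force: 0.1
time: 7.42
tool_pos: [0.4711, 0.0726, 0.2782]
tool_rot: [3.141, -0.001, 0.101]
contact_force: [-3.6, -0.2, 9.6]
opening: 0.0006
grip_force: 4.9
```

```bash
python3 -m crank '[[-1,0,0,0.1,0],[-1,0,0,0.1,0],[-1,0,0,0.1,0]]'; python3 -m crank '[[-1,0,0,-6,0],[-1,0,0,-20,0],[-1,0,0,-30,0],[-1,40,0,-30,0],[-1,80,0,-30,0],[-1,120,0,-30,0],[-1,130,0,-30,0],[-1,130,0,-30,0],[-1,130,0,-20,0],[-1,130,0,-10,0],[-1,130,0,-4,0],[-1,130,0,-4,0]]';python3 -m crank '[[-1,0,0,2,0],[-1,0,0,3,0],[-1,0,0,3,0],[-1,0,0,3,0]]'; python3 -m crank '[[-1,0,0,1,0],[-1,0,0,1,0],[-1,0,0,1,0]]'
```

```text
time: 7.67
tool_pos: [0.4711, 0.0726, 0.2782]
tool_rot: [3.141, -0.001, 0.101]
contact_force: [-4.2, -0.6, 10.8]
opening: 0.0006
grip_force: 5.3
time: 8.67
tool_pos: [0.599, 0.0856, 0.2791]
tool_rot: [-3.141, 0.004, 0.101]
contact_force: [-0.5, 0.1, 0.3]
opening: 0.0007
grip_force: 0.0
time: 9.0
tool_pos: [0.6005, 0.0856, 0.2786]
tool_rot: [3.142, -0.001, 0.101]
contact_force: [-0.0, 0.3, 0.6]
opening: 0.0005
grip_force: 0.0
time: 9.25
tool_pos: [0.6005, 0.0857, 0.2783]
tool_rot: [3.141, -0.001, 0.101]
contact_force: [-2.1, 0.9, 6.3]
opening: 0.0004
grip_force: 2.9
```

```bash
python3 -m crank '[[-1,0,0,0.4,0],[-1,0,0,0.4,0],[-1,0,0,0.4,0]]'; python3 -m crank '[[-1,0,0,-6,0],[-1,0,0,-20,0],[0.3,0,0,-30,0],[0.3,-40,0,-30,0],[0.3,-65,0,-30,0],[0.3,-65,0,-30,0],[0.3,-65,0,-30,0],[0.3,-65,0,-30,0],[0.3,-65,0,-30,0]]'; python3 - <<'E'
from h import *
snap('wrist','w3')
E
```

```text
time: 9.5
tool_pos: [0.6005, 0.0857, 0.2783]
tool_rot: [3.141, -0.002, 0.101]
contact_force: [-2.5, -0.4, 8.8]
opening: 0.0003
grip_force: 4.1
time: 10.25
tool_pos: [0.5368, 0.0791, 0.3071]
tool_rot: [3.141, -0.002, 0.101]
contact_force: [0.0, -0.2, -0.3]
opening: 0.0428
grip_force: 0.0
```

View pics/w3.png

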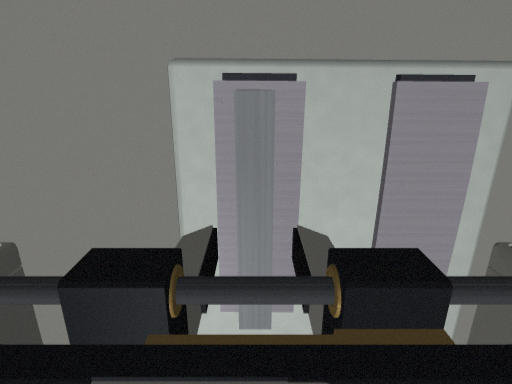

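The straightedge is still centred (columns 236–273), and it didn't rock at either end. So the left plate is flat and the right one is bowed. Regrasping.

```bash
python3 -m crank '[[0.3,0,0,0,0],[0.3,0,0,0,0],[0.3,0,0,20,0],[0.3,0,0,38,0],[0.3,0,0,45,0],[0.3,0,0,45,0],[-1,0,0,45,0],[-1,0,0,45,0],[-1,0,0,45,0],[-1,0,0,45,0],[-1,0,0,45,0],[-1,0,0,45,0]]' 20; python3 -m crank '[[-1,0,0,0,0],[-1,0,0,0,0],[-1,0,0,-10,0],[-1,0,0,-30,0],[-1,0,0,-50,0],[-1,0,0,-50,0]]'
```

```text
time: 11.3
tool_pos: [0.5359, 0.0791, 0.2622]
tool_rot: [3.142, -0.001, 0.101]
contact_force: [-0.5, -0.5, -0.2]
opening: 0.0243
grip_force: 0.0
time: 11.8
tool_pos: [0.5367, 0.0792, 0.3154]
tool_rot: [3.141, -0.006, 0.101]
contact_force: [1.1, -0.5, -2.8]
opening: 0.0235
grip_force: 20.0
```

```bash
python3 -m crank '[[-1,0,-40,0,-0.06],[-1,0,-80,0,-0.06],[-1,0,-120,0,-0.06],[-1,0,-160,0,-0.06],[-1,0,-200,0,-0.06],[-1,0,-235,10,-0.06],[-1,0,-244,40,-0.06],[-1,0,-244,75,-0.06],[-1,0,-244,105,-0.06],[-1,0,-244,118,-0.06],[-1,0,-244,122,-0.06],[-1,0,-244,122,-0.06]]'; python3 -m crank '[[-1,0,0,1,0],[-1,0,0,2,0],[-1,0,0,2,0]]'
```

```text
time: 12.8
tool_pos: [0.5105, 0.3216, 0.1878]
tool_rot: [3.141, 0.004, 0.161]
contact_force: [0.3, -0.2, -3.5]
opening: 0.0235
grip_force: 20.0
time: 13.05
tool_pos: [0.5115, 0.3218, 0.1883]
tool_rot: [-3.141, -0.001, 0.161]
contact_force: [0.6, -0.1, -3.2]
opening: 0.0237
grip_force: 20.0
```

```bash
python3 -m crank '[[-1,0,0,1,0],[-1,0,0,1,0],[-1,0,0,1,0]]'; python3 -m crank '[[-1,0,0,1,0],[-1,0,0,1,0],[-1,0,0,1,0]]'
```

```text
time: 13.3
tool_pos: [0.5113, 0.3218, 0.187]
tool_rot: [-3.141, -0.001, 0.161]
contact_force: [0.8, -0.4, -3.4]
opening: 0.0235
grip_force: 20.0
time: 13.55
tool_pos: [0.5114, 0.3219, 0.1862]
tool_rot: [-3.141, -0.001, 0.161]
contact_force: [0.1, -0.3, 0.6]
opening: 0.0235
grip_force: 20.0
```

```bash
python3 -m crank '[[0.3,0,0,0,0],[0.3,0,0,0,0],[0.3,0,0,0,0],[0.3,0,0,0,0],[0.5,0,0,0,0],[1,0,0,-20,0],[1,0,0,-55,0],[1,0,0,-95,0],[1,0,0,-130,0],[1,0,0,-150,0],[1,0,0,-150,0]]'; python3 -m crank '[[1,-2,40,0,0.06],[1,-5,80,0,0.06],[1,-8,120,0,0.06],[1,-10,160,0,0.06],[1,-12,200,0,0.06],[1,-14,240,0,0.06],[1,-17,280,0,0.06],[1,-19,320,0,0.06],[1,-22,355,0,0.06],[1,-22,364,0,0.06],[1,-22,364,0,0.06],[1,-22,364,0,0.06]]' 
python3 - <<'E'
from h import *
snap('wrist','w4')
E
```

```text
time: 14.47
tool_pos: [0.5121, 0.3223, 0.3416]
tool_rot: [-3.139, -0.01, 0.161]
contact_force: [0.8, -0.4, -0.5]
opening: 0.0901
grip_force: 0.0
time: 15.47
tool_pos: [0.5476, -0.0409, 0.335]
tool_rot: [-3.141, 0.001, 0.099]
contact_force: [-0.2, 1.1, -0.4]
opening: 0.0918
grip_force: 0.0
```

View pics/w4.png

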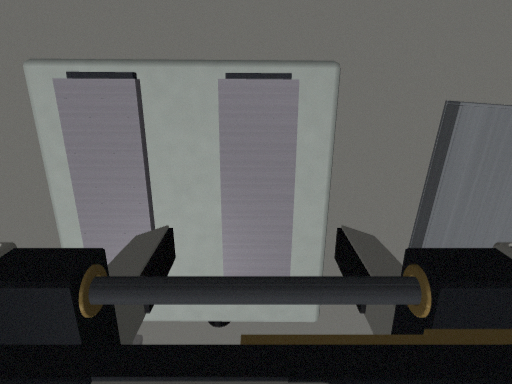

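The right plate's rear corners are at (220,81),(298,82), and its front edge is visible at about row 276 (columns 223–291).

```bash
python3 - <<'E'
from h import *
for u,v in [(220,81),(298,82),(223,276),(291,276)]: print(pix('w4',u,v,.074).round(4))
s=cloud('s1');z=s[...,2]
# tray floor region via gray pixels
E
```

```text
[ 0.6329 -0.005   0.074 ]
[ 0.638  -0.0624  0.074 ]
[ 0.4663 -0.0189  0.074 ]
[ 0.4726 -0.0801  0.074 ]
```

```bash
python3 -m crank '[[1,-2,1,30,0],[1,-2,1,60,0],[1,-2,1,80,0],[1,-2,1,90,0],[1,-2,1,94,0],[1,-2,1,94,0],[-1,-2,1,94,0],[-1,-2,1,94,0],[-1,-2,1,94,0],[-1,-2,1,94,0],[-1,-2,1,94,0],[-1,-2,1,94,0]]' 30; python3 -m crank '[[-1,0,0,0,0],[-1,0,0,0,0]]'
```

```text
time: 16.52
tool_pos: [0.546, -0.0423, 0.2422]
tool_rot: [3.141, -0.001, 0.101]
contact_force: [-1.6, -0.1, 2.2]
opening: 0.0595
grip_force: 30.0
time: 16.68
tool_pos: [0.5461, -0.0423, 0.2422]
tool_rot: [3.141, -0.001, 0.101]
contact_force: [-1.2, -0.5, 3.7]
opening: 0.0596
grip_force: 30.0
```

```bash
python3 -m crank '[[-1,0,0,-8,0],[-1,0,0,-25,0],[-1,0,0,-50,0],[-1,0,0,-60,0],[-1,0,0,-60,0]]'; python3 -m crank '[[-1,-8,35,0,0.04],[-1,-16,70,0,0.04],[-1,-24,105,0,0.04],[-1,-32,140,0,0.04],[-1,-40,175,0,0.04],[-1,-48,210,0,0.04],[-1,-55,240,0,0.04],[-1,-57,250,0,0.04],[-1,-57,250,0,0.04],[-1,-57,250,0,0.04]]'; python3 - <<'E'
from h import *
snap('wrist','w5')
E
```

```text
time: 17.1
tool_pos: [0.5466, -0.0423, 0.3042]
tool_rot: [3.14, -0.005, 0.101]
contact_force: [0.8, -0.6, -2.2]
opening: 0.0594
grip_force: 30.0
time: 17.93
tool_pos: [0.514, -0.2965, 0.3004]
tool_rot: [-3.14, 0.002, 0.059]
contact_force: [-0.7, 1.0, -1.4]
opening: 0.0594
grip_force: 30.0
```

View pics/w5.png

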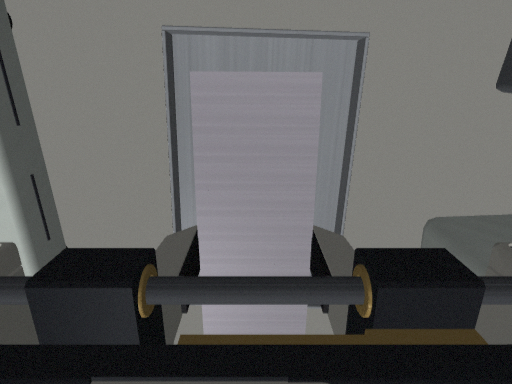

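The plate (columns 191–321) is over the tray, whose rear rim runs from (163,30) to (368,36). Checking the alignment.

```bash
python3 - <<'E'
from h import *
a,b=[pix('w5',u,v,.024)[:2]*1000 for u,v in [(163,30),(368,36)]]
n=np.array([-(a-b)[1],(a-b)[0]]);n=n/np.linalg.norm(n); n*=np.sign(n[0])
print(a,b,np.linalg.norm(a-b),'yaw',np.arctan2(n[1],n[0]),'centre',(a+b)/2-125*n)
E
```

```text
[ 634.39037829 -218.60654301] [ 639.65162677 -372.44281419] 153.9262130527172 yaw 0.03418698714415669 centre [ 512.09404229 -299.79721962]
```

The plate's underside is about 2 mm above the fingertips, so releasing it in the tray would drop it. I'll set it back on its bed and regrip higher for a gentle lay-down.

```bash
python3 -m crank '[[-1,7,-35,0,-0.04],[-1,13,-70,0,-0.04],[-1,20,-105,0,-0.04],[-1,26,-140,0,-0.04],[-1,33,-175,0,-0.04],[-1,40,-210,0,-0.04],[-1,46,-245,0,-0.04],[-1,47,-252,0,-0.04],[-1,47,-252,25,-0.04],[-1,47,-252,45,-0.04],[-1,47,-252,54,-0.04],[-1,47,-252,54,-0.04]]';  python3 -m crank '[[-1,0,0,1,0],[-1,0,0,2,0],[-1,0,0,2.5,0],[-1,0,0,2.5,0],[-1,0,0,2.5,0]]'
```

```text
time: 18.98
tool_pos: [0.545, -0.0412, 0.2456]
tool_rot: [-3.14, 0.005, 0.102]
contact_force: [-0.7, 1.0, -1.4]
opening: 0.0592
grip_force: 30.0
time: 19.4
tool_pos: [0.5461, -0.0424, 0.2459]
tool_rot: [3.141, -0.001, 0.1]
contact_force: [0.1, 0.7, -1.3]
opening: 0.0596
grip_force: 30.0
```

```bash
python3 -m crank '[[-1,0,0,1,0],[-1,0,0,1.5,0],[-1,0,0,1.5,0]]';  python3 -m crank '[[-1,0,0,0.8,0],[-1,0,0,0.8,0],[-1,0,0,0.8,0]]';  python3 -m crank '[[-1,0,0,0.8,0],[-1,0,0,0.8,0],[-1,0,0,0.8,0]]'
```

```text
time: 19.65
tool_pos: [0.546, -0.0423, 0.2437]
tool_rot: [3.142, -0.0, 0.101]
contact_force: [-0.2, 0.4, -2.0]
opening: 0.0597
grip_force: 30.0
time: 19.9
tool_pos: [0.546, -0.0422, 0.2429]
tool_rot: [-3.142, 0.0, 0.101]
contact_force: [0.1, -0.3, -1.9]
opening: 0.0597
grip_force: 30.0
time: 20.15
tool_pos: [0.546, -0.0422, 0.2423]
tool_rot: [3.141, -0.0, 0.101]
contact_force: [-0.4, 0.9, -0.5]
opening: 0.0596
grip_force: 30.0
```

```bash
python3 -m crank '[[0.52,0,0,0,0],[0.52,0,0,0,0],[0.52,0,0,-3.5,0],[0.52,0,0,-3.5,0],[0.52,0,0,-3.5,0],[-1,0,0,-3.5,0],[-1,0,0,-3.5,0],[-1,0,0,-3.5,0],[-1,0,0,-3.5,0],[-1,0,0,-3.5,0]]';  python3 -m crank '[[-1,0,0,-8,0],[-1,0,0,-25,0],[-1,0,0,-45,0],[-1,0,0,-55,0],[-1,0,0,-55,0],[-1,0,0,-55,0]]'
```

```text
time: 20.98
tool_pos: [0.546, -0.0422, 0.2456]
tool_rot: [3.142, -0.0, 0.101]
contact_force: [-0.1, -0.2, 0.1]
opening: 0.059
grip_force: 30.0
time: 21.48
tool_pos: [0.5459, -0.0422, 0.3008]
tool_rot: [3.141, -0.001, 0.101]
contact_force: [-0.1, -0.3, -2.5]
opening: 0.0595
grip_force: 30.0
```

```bash
python3 -m crank '[[-1,-8,35,0,0.067],[-1,-16,70,0,0.067],[-1,-24,105,0,0.067],[-1,-33,140,0,0.067],[-1,-42,175,0,0.067],[-1,-50,210,0,0.067],[-1,-58,243,0,0.067],[-1,-60,253,0,0.067],[-1,-60,253,30,0.067],[-1,-60,253,60,0.067],[-1,-60,253,85,0.067],[-1,-60,253,90,0.067]]'; python3 -m crank '[[-1,0,0,10,0],[-1,0,0,18,0],[-1,0,0,22,0],[-1,0,0,24,0],[-1,0,0,24,0],[-1,0,0,24,0]]'
```

```text
time: 22.48
tool_pos: [0.51, -0.2986, 0.205]
tool_rot: [-3.135, 0.008, 0.034]
contact_force: [-0.9, 0.3, -2.9]
opening: 0.0597
grip_force: 30.0
time: 22.98
tool_pos: [0.512, -0.3001, 0.1875]
tool_rot: [3.141, -0.001, 0.034]
contact_force: [0.2, -0.5, -2.6]
opening: 0.0595
grip_force: 30.0
```

```bash
python3 -m crank '[[-1,0,0,1,0],[-1,0,0,1.5,0],[-1,0,0,1.5,0]]';  python3 -m crank '[[-1,0,0,0.8,0],[-1,0,0,0.8,0],[-1,0,0,0.8,0]]'
```

```text
time: 23.23
tool_pos: [0.5118, -0.3, 0.1854]
tool_rot: [3.141, -0.0, 0.034]
contact_force: [0.0, 0.1, -1.4]
opening: 0.0593
grip_force: 30.0
time: 23.48
tool_pos: [0.5117, -0.3, 0.1843]
tool_rot: [-3.142, -0.0, 0.034]
contact_force: [0.4, -0.0, -3.5]
opening: 0.0596
grip_force: 30.0
```

```bash
python3 -m crank '[[-1,0,0,0.8,0],[-1,0,0,0.8,0],[-1,0,0,0.8,0]]';  python3 -m crank '[[-1,0,0,0.7,0],[-1,0,0,0.7,0],[-1,0,0,0.7,0]]';python3 -m crank '[[-1,0,0,0.5,0],[-1,0,0,0.5,0],[-1,0,0,0.5,0]]'
```

```text
time: 23.73
tool_pos: [0.5117, -0.3, 0.1835]
tool_rot: [-3.141, 0.0, 0.034]
contact_force: [0.3, -0.4, -1.5]
opening: 0.0593
grip_force: 30.0
time: 23.98
tool_pos: [0.5117, -0.3, 0.1828]
tool_rot: [-3.142, 0.0, 0.034]
contact_force: [0.7, 0.3, -2.4]
opening: 0.0599
grip_force: 30.0
time: 24.23
tool_pos: [0.5118, -0.3, 0.1826]
tool_rot: [3.141, -0.0, 0.034]
contact_force: [-1.0, 1.6, 2.3]
opening: 0.0593
grip_force: 30.0
```

Contact made gently, so release, retreat upward and look.

```bash
python3 -m crank '[[0.55,0,0,0,0],[0.55,0,0,0,0],[0.55,0,0,0,0],[0.55,0,0,-10,0],[0.55,0,0,-30,0],[0.55,0,0,-70,0],[0.55,0,0,-110,0],[0.55,0,0,-150,0],[0.55,0,0,-190,0],[0.55,0,0,-190,0]]';python3 -m crank '[[0.55,-60,-130,-30,0],[0.55,-60,-130,-30,0],[0.55,-60,-130,-30,0],[0.55,-60,-130,-30,0],[0.55,-60,-130,-30,0]]'; python3 - <<'E'
from h import *
snap('scene','s9')
w=cloud('s9')
a=cv2.imread('pics/s9.png')[80:320,100:440]; cv2.imwrite('pics/c9.png',cv2.resize(a,None,fx=2.3,fy=2.3))
E
```

```text
time: 25.07
tool_pos: [0.5126, -0.3006, 0.3823]
tool_rot: [3.131, -0.013, 0.034]
contact_force: [1.9, -0.7, 1.0]
opening: 0.0711
grip_force: 0.0
time: 25.48
tool_pos: [0.4456, -0.1688, 0.4042]
tool_rot: [3.142, -0.002, 0.036]
contact_force: [0.9, -0.5, 0.1]
opening: 0.0708
grip_force: 0.0
```

View pics/c9.png

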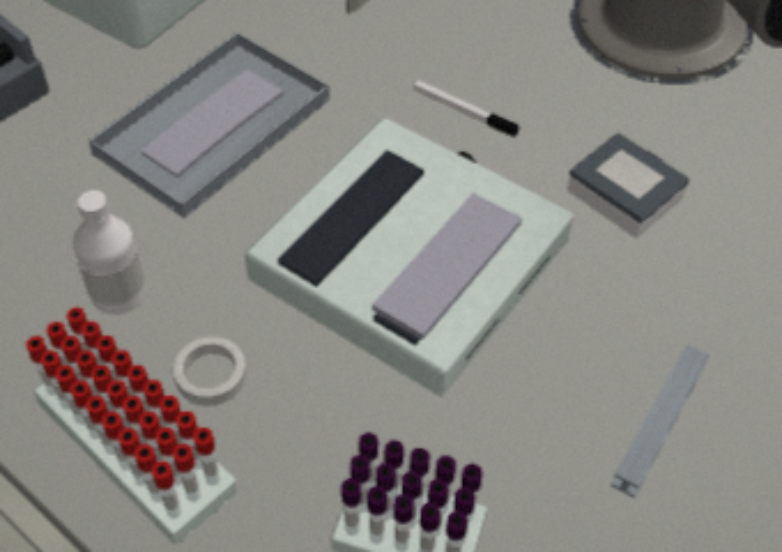

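The plate lies centred in the tray at crop (213,120). The straightedge is back on the bench at (660,420), and the left plate is undisturbed at (447,265). Handing in.

```bash
python3 -c "
from cell import ticket
print(ticket.hand_in())"
```

```text
the job is handed in; nothing more can be done
None
```

The job is handed in (no verdict was returned): the straightedge did not rock on the left plate under about 10 N at the front and 9 N at the rear, so the right plate, which depth images showed arched about 3 mm, now lies flat in the tray, and the straightedge is back on the bench.

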